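Show a valve spool to the door camera

TASK

Push the red cabinet's open door shut until it snaps home on its catch, so that the inspection camera bolted to the door looks straight out over the bench. Then lift the valve spool with the broad flange out of the valve block and finish while still holding it, at rest in the air in front of the lens: the middle of its flange on the lens axis, 120 mm out from the lens, the spool leaning about 40 degrees from upright with its foot tipped straight towards the lens. Never touch the camera, with the arm or with anything else, and leave the other two spools in the block and the bearing, wrench and socket near it where they are.

Things in the scene. Friction and masses are not known exactly. Their poses are not given: they have to be found in the camera images.
- cabinet: Red sheet-steel cabinet standing on the bench at the robot's left, 300 mm wide, 170 deep, 270 high, fixed. Origin: centre of its underside. Its +x axis points into it through the open front, +y along its front towards the door's free side, z up; the front opening lies at x = -85 mm.
- door (a joint): The door's hinge angle, rad: 0 = shut on its stop, growing as it opens (max 1.5); starts ajar at 0.5 to 1.1. It stays where it is left (about 1 N moves it). A sprung roller catch resists from about 0.04 rad, takes about 12 N at the push point, tips over at about 0.012 rad, then pulls the door in to 0 and holds it; pushed less far, it stays ajar at 0.015 to 0.04.
- door_hinge (a point): Point on the door's vertical hinge axis (at the cabinet's -y side, far from the robot), 137 mm above the bench, mid thickness of the door. Axes turn with the door: +y along the door to its free edge, -x out of its outer face, z up. The door turns positively about z as it opens.
- door_push (a point): Point on the door's outer face to push: 210 mm from the hinge axis, 225 mm above the bench. Axes as door_hinge. The door is a red panel 285 mm wide from the hinge, 12 thick (outer face 6 mm off the axis), 12 to 262 mm above the bench, 0.9 kg. A steel pull, 18 mm proud, sits 268 mm from the hinge, 75 to 125 mm above the bench.
- camera: Inspection camera bolted to the door's outer face, turning with it: grey housing 50 x 50 mm, 45 deep, with a black lens barrel 36 mm across, 20 long, pointing straight out. Centre 100 mm from the hinge, 185 mm above the bench. Origin: middle of its mounting face; -x is the viewing direction.
- lens (a point): Centre of the lens front, 65 mm out from the door's face. -x is the viewing direction, z up.
- focus (a point): The point on the lens axis 120 mm out from the lens front, where the flange is to be shown; it turns with the door. +x points back to the lens, y crosswise, z up.
- block: Dark steel valve block, 80 x 210 x 65 mm high, fixed, its long side along its y. Origin: centre of its underside. Three upright bores 18 mm across, 50 deep, in its top at y = -65, 0, +65 mm, a spool standing in each; which spool stands in which bore varies.
- spool: The wanted steel spool, 90 mm long, about 0.27 kg: a round stem 16 mm across x 45 below (in the bore), a BROAD flange 42 mm across x 7 resting on the block's top, and a round head 24 mm across x 38 above it, to take hold of. Origin: centre of the stem's foot end; +z along its axis from foot to head (flange from 45 to 52, head top at 90 mm).
- flange (a point): The middle of the wanted spool's flange, on its axis, 48.5 mm from its foot. Axes as spool.
- foot (a point): The centre of the wanted spool's foot end (the stem end that sat in the bore). Axes as spool.
- spool_b: Another steel spool, alike but with a narrow collar only 28 mm across instead of the broad flange. Stays in the block. Origin: its foot end.
- spool_c: A second narrow-collared spool, as spool_b. Stays in the block.
- bearing: Bystander: steel bearing ring, 62 mm across, 16 high, lying by the block.
- socket: Bystander: short steel socket standing on end, 30 mm across, 32 high.
- wrench: Bystander: steel wrench 150 mm long, lying by the block.

How it is judged:
By the outcome, as a careful person would: the job done as asked, in the order asked, and still so for the second after the job is handed in, while the arm keeps its last pose, push and grip.
It also fails if it takes over 64 s, if anything falls off the work surface, if the arm or the gripper's body presses on something with over 40 N, if the wrist force passes 120 N, or if a joint passes its speed limit or range.

ROBOT

A 6-joint arm with a two-finger parallel gripper is mounted at the origin on the work surface. World frame = base frame: x ahead of the robot, y to its left, z up, the work surface at z = 0. Lengths are in m, angles in rad, forces in N, time in s.
With the tool pointing down it reaches from about 0.375 to 0.975 m from the base axis. Payload 3.8 kg.
Tool frame: the origin (TCP) lies midway between the tips of the shut fingers; the grasp point (between the pads) lies 19 mm behind it; z points along the fingers, y is the line along which they close (so a half turn about z gives the same grasp; the last joint's range is limited). The gripper opens to 85 mm and grips with 20 to 120 N. Pads are 22 mm wide; open, the fingers measure 114 mm over their backs; the gripper's body (76 mm by 85 mm) begins 54 mm behind the grasp point. The pads swing forward as they close: fully open they stand 13 mm farther back than shut.
Start: joints at [-1.178, 0.264, 1.604, -0, 1.274, -0.037], TCP at [0.281, -0.614, 0.208] pointing down, gripper open.
Joint ranges: [-2.63, 2.63], [-0.94, 2.18], [0.31, 2.57], [-1.31, 4.45], [0, 2.66], [-2.55, 2.55]. Speed limits (rad/s): [2.57, 2.57, 3.14, 3.14, 3.14, 3.14].

INTERFACE

Orientations are given as a rotation vector (axis times angle).
In Python, from workcell import read_state, vision, ticket gives the robot as it stands. The module is installed in compiled form; this text tells all that it offers.
- The arm moves only by the tool jog_arm, never from a script. Its arguments are lists of equal length, an entry for each row: "turn": the turn, a rotation vector about the tool's x, y, z in rad, a list of three; "delta_pos": the shift along the tool's x, y, z in m, a list of three; "gripper": the finger opening in m, from 0 to 0.0854. In form: {"turn": [[rx, ry, rz], ...], "delta_pos": [[dx, dy, dz], ...], "gripper": [gripper, ...]}. A call has 1 to 20 rows; each row shifts and turns the commanded pose from where the row before left it, along the tool's axes as they then stand; what a row does not reach is not made up. A row lasts 1/12 s, in which the tool goes at most 41.7 mm and 7.16 degrees, less where a joint would pass 70% of its speed; a pose out of reach is approached as far as the arm can. A call with a gripper value outside its range is refused whole. The fingers move at their own pace and stop on an object; "grip_force" is the grip in N (left out, the last holds). Time passes only in rows, so rows that do not move let the fingers close. It gives the time, the measured TCP pose, the force, the opening and the grip force at its end, in the units of the state.
- read_state(): the state, without advancing time (a new reading comes with each control period).
- vision.read_camera(name): name is "side" or "top" or "wrist"; returns the picture (420x560x3 uint8, red, green, blue); there is no depth.
- vision.calibration(name): a dict with "vfov" (degrees; the focal length in pixels is half the picture's height over the tangent of half this angle, whatever the lens; pixels are square), "cx", "cy" (the principal point, pixels), "dist" ([k1, k2, p1, p2, k3] as OpenCV has them; the pictures are not rectified), "R" (3x3) and "t" (3): a world point X has camera coordinates R X + t; the wrist camera has in their place "mount" (4x4, takes a point from camera to tool coordinates, whose origin is the TCP and whose axes are the flange's). Camera axes: x right, y down, z forward; pixel columns grow to the right and rows downward; lengths in m; the calibration is good to about 2 mm. A picture is of the moment at which its call begins: read the wrist's pose just before it. calibration takes no time and is no camera call.
- ticket.finish_job(): hands the job in; it is judged then, once.
The state is a dict: "time": time; "q": joint angles; "joint_vel": joint speeds; "joint_torque": joint torques, N m; "tool_pos": TCP position; "tcp_rot": TCP orientation; "wrist_force": force on the tool from outside, world axes, zero at the start; "torque": the same for the moment, N m; "width": opening from 0.0 (shut) to 1.0 (fully open); "grip_force": force on a finger pad.
Only numpy, scipy, OpenCV 4.12 (cv2) and the standard library are available. Lean on these libraries where they do the work, as an engineer would, in place of code of your own. Each camera call takes 0.05 s, during which the arm holds its last target. There are 200 camera calls.

## Working session

There is one attempt and no reset: what is moved stays moved. The work goes in short steps, Python scripts to look and compute and a tool call to move; the robot and the scene stay as the last step left them, time stands still between calls to the robot, and variables do not carry over. Pictures are saved under pics/ and viewed, at most 13 in all, crops included, and the job is handed in when it is done.

Besides the shell and the picture viewer there is one more tool, called after "Emit:" by a JSON object that holds its "op" and its "data". jog_arm: Moves the arm, as the interface text tells. Its arguments: {"type":"object","properties":{"turn":{"type":"array","items":{"type":"array","items":{"type":"number"}}},"delta_pos":{"type":"array","items":{"type":"array","items":{"type":"number"}}},"gripper":{"type":"array","items":{"type":"number"}},"grip_force":{"type":"number"}},"required":["turn","delta_pos","gripper"]}

```bash
mkdir -p pics
python3 - <<'E'
from workcell import read_state, vision
import cv2, numpy as np
s=read_state(); print(s)
for n in("side","top","wrist"):
    im=vision.read_camera(n); cv2.imwrite(f"pics/{n}0.png",im[:,:,::-1]); c=vision.calibration(n)
    print(n,{k:np.round(v,4).tolist() for k,v in c.items()})
    if n!="wrist": print("cam pos",-np.array(c["R"]).T@c["t"])
a=cv2.imread("pics/side0.png");b=cv2.imread("pics/top0.png")
E
```

```text
{'time': 0.0, 'q': array([-1.17788687e+00,  2.64762040e-01,  1.60535436e+00,  3.27974118e-05,
        1.27369580e+00, -3.68853652e-02]), 'joint_vel': array([-0.0007955 ,  0.00132691,  0.00025894, -0.00067914,  0.00091436,
        0.00079893]), 'joint_torque': array([ 8.87639289e-04, -5.15105653e+01, -3.67314041e+01,  2.18367268e-04,
        1.28442337e-02,  1.63956247e-05]), 'tool_pos': array([ 0.28098414, -0.61288806,  0.20626669]), 'tcp_rot': array([-3.06719413e+00, -6.69454027e-01,  5.68497702e-04]), 'wrist_force': array([-0.16143042, -1.63151541,  0.09675613]), 'torque': array([ 0.01768505, -0.05921276,  0.01312989]), 'grip_force': 0.0, 'width': 0.9984170753722006}
side {'vfov': 43.3793, 'cx': 276.6894, 'cy': 201.2814, 'dist': [0.0394, 0.0, 0.0, 0.0, 0.0], 'R': [[0.9987, -0.0499, -0.0144], [-0.0478, -0.7742, -0.6311], [0.0203, 0.631, -0.7755]], 't': [-0.5287, 0.1845, 1.1709]}
cam pos [ 0.51296312 -0.62233554  1.01693677]
top {'vfov': 51.6191, 'cx': 279.4824, 'cy': 209.1568, 'dist': [-0.1272, 0.0, 0.0, 0.0, 0.0], 'R': [[0.0168, -0.9998, -0.0145], [-0.9819, -0.0138, -0.1887], [0.1885, 0.0174, -0.9819]], 't': [0.0807, 0.5392, 1.0203]}
cam pos [0.33584121 0.07039997 1.10479135]
wrist {'vfov': 69.9111, 'cx': 276.2056, 'cy': 205.1523, 'dist': [-0.0471, 0.0, 0.0, 0.0, 0.0], 'mount': [[-0.0017, -0.9548, -0.2971, 0.0774], [1.0, -0.0015, -0.001, -0.0006], [0.0005, -0.2971, 0.9549, -0.1657], [0.0, 0.0, 0.0, 1.0]]}
```

View pics/top0.png

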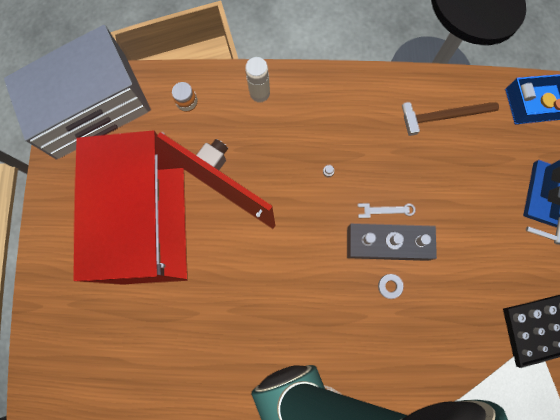

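View pics/side0.png

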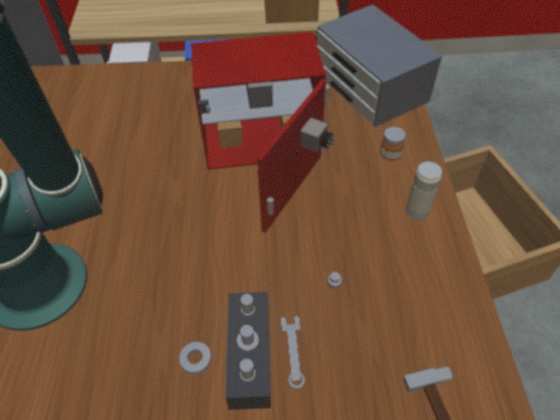

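The top view shows the cabinet at the left, with its roof spanning about (80,137) to (157,275). The door's top edge runs from about (160,135) to (272,210) and the camera is at (212,153). The block is at (392,241), with the broad flange in the middle bore at about (395,241). The side view agrees: the middle spool at (247,338) has the widest ring.

```bash
cat > h.py <<'E'
import numpy as np, cv2
from workcell import read_state, vision
from scipy.spatial.transform import Rotation as Ro
def K(c,h=420):
    f=h/2/np.tan(np.radians(c["vfov"])/2); return np.array([[f,0,c["cx"]],[0,f,c["cy"]],[0,0,1]])
def pose(n,s=None):
    c=vision.calibration(n)
    if n!="wrist": R=np.array(c["R"]);return c,R.T,-R.T@np.array(c["t"])
    T=np.eye(4);T[:3,:3]=Ro.from_rotvec(s["tcp_rot"]).as_matrix();T[:3,3]=s["tool_pos"]
    T=T@np.array(c["mount"]);return c,T[:3,:3],T[:3,3]
def ray(n,px,s=None):
    c,R,o=pose(n,s)
    u=cv2.undistortPoints(np.array(px,float).reshape(-1,1,2),K(c),np.array(c["dist"])).reshape(-1,2)
    return o,np.c_[u,np.ones(len(u))]@R.T
def plane(n,px,z,s=None):
    o,d=ray(n,px,s);return o+d*((z-o[2])/d[:,2])[:,None]
def proj(n,X,s=None):
    c,R,o=pose(n,s);X=np.atleast_2d(X)
    return cv2.projectPoints(X,*(lambda Rc:(cv2.Rodrigues(Rc)[0],-Rc@o))(R.T),K(c),np.array(c["dist"]))[0].reshape(-1,2)
E
python3 - <<'E'
from h import *
im=cv2.imread("pics/top0.png")
a=cv2.resize(im[120:295,65:290],None,fx=3,fy=3,interpolation=cv2.INTER_CUBIC);cv2.imwrite("pics/cropA.png",a)
b=cv2.resize(im[195:305,340:450],None,fx=5,fy=5,interpolation=cv2.INTER_CUBIC);cv2.imwrite("pics/cropB.png",b)
m=cv2.inRange(im,(0,0,0),(75,75,75));m[:200]=0;m[280:]=0;m[:,:340]=0;m[:,450:]=0
for c in cv2.findContours(m,0,2)[0]:
    if cv2.contourArea(c)>500: r=cv2.minAreaRect(c);print(r);print(cv2.boxPoints(r));print(plane("top",cv2.boxPoints(r),.065))
E
```

```text
(no output)
```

View pics/cropA.png

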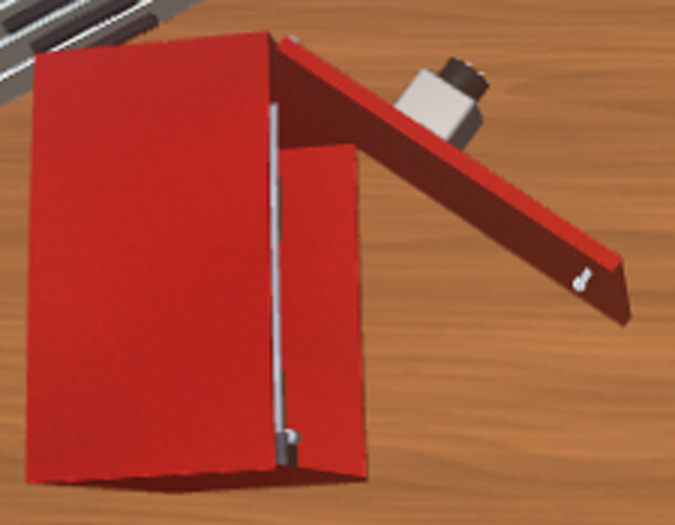

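View pics/cropB.png

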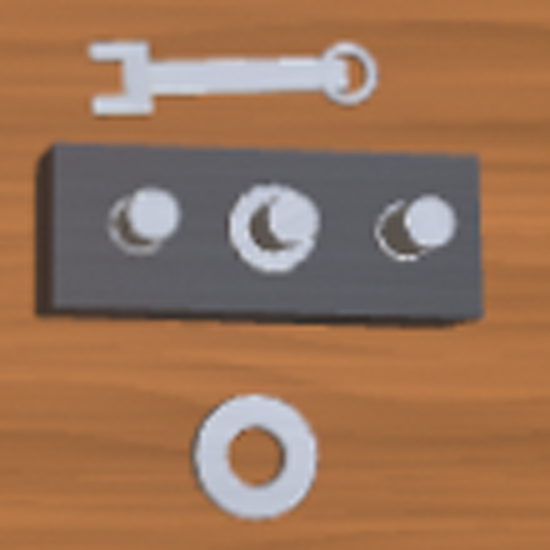

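The crops show the cabinet roof corners at (36,53), (269,33), (276,470) and (27,482). The door's top free end is at about (618,264) and its hinge end is near (285,42). In crop B the block top has corners (52,143), (482,157), (482,318) and (48,303). The broad spool's flange centre is at (274,228) and its head top at (296,217).

Run:
```python
from h import *
np.set_printoptions(precision=4,suppress=True)
def A(p):return (np.array(p,float)+.5)/3-.5+[65,120]
def B(p):return (np.array(p,float)+.5)/5-.5+[340,195]
c=plane("top",A([(36,53),(269,33),(276,470),(27,482)]),.27);print("cab top",c,np.linalg.norm(np.diff(c,axis=0),axis=1))
d=plane("top",A([(293,37),(623,258),(612,270)]),.262);print("door outer h/free, inner free",d,np.linalg.norm(d[1]-d[0]))
b=plane("top",B([(52,143),(482,157),(482,318),(48,303)]),.065);print("block",b,np.linalg.norm(np.diff(b,axis=0),axis=1),b.mean(0))
print("flange",plane("top",B([(274,228)]),.072),"head",plane("top",B([(296,217)]),.110))
print("bcd heads",plane("top",B([(155,213),(431,221)]),.110))
# camera lens across: housing top at z .21
print("lens",plane("top",A([(468,78)]),.195))
f=c[1]-c[2];f/=np.linalg.norm(f);e=d[0]-d[1]
print("door angle",np.arccos(f@e/np.linalg.norm(e)))
# side-view check of the spool head top
o1,r1=ray("side",[(246.5,331)]);o2,r2=ray("top",B([(296,217)]))
M=np.c_[r1[0],-r2[0]];t=np.linalg.lstsq(M,o2-o1,rcond=None)[0];print("tri",o1+t[0]*r1[0],o2+t[1]*r2[0])
# hinge fit: hinge point 150 to far side along front, axis at front (x=-85 minus ~6?)
```

```text
cab top [[0.6444 0.5157 0.27  ]
 [0.6579 0.347  0.27  ]
 [0.3604 0.3206 0.27  ]
 [0.3471 0.4897 0.27  ]] [0.1692 0.2986 0.1697]
door outer h/free, inner free [[0.6579 0.3323 0.262 ]
 [0.5044 0.0996 0.262 ]
 [0.4963 0.1067 0.262 ]] 0.27875166426242026
block [[ 0.5031 -0.0829  0.065 ]
 [ 0.4988 -0.2954  0.065 ]
 [ 0.4199 -0.2919  0.065 ]
 [ 0.4255 -0.0801  0.065 ]] [0.2125 0.0789 0.2118] [ 0.4618 -0.1876  0.065 ]
flange [[ 0.462  -0.1888  0.072 ]] head [[ 0.4626 -0.1898  0.11  ]]
bcd heads [[ 0.4637 -0.1238  0.11  ]
 [ 0.4613 -0.2537  0.11  ]]
lens [[0.6516 0.219  0.195 ]]
door angle 0.8989608326345665
tri [ 0.4658 -0.189   0.1101] [ 0.4626 -0.1898  0.1099]
```

Emit:
{"op": "jog_arm", "data": {"turn": [[0,0,0],[0,0,0],[0,0,0],[0,0,0],[0,0,0],[0,0,0],[0,0,0],[0,0,0],[0,0,0],[0,0,0],[0,0,0],[0,0,0],[0,0,0],[0,0,0],[0,0,0],[0,0,0],[0,0,0],[0,0,0],[0,0,0],[0,0,0]], "delta_pos": [[0.025,-0.0225,-0.006],[0.025,-0.0225,-0.006],[0.025,-0.0225,-0.006],[0.025,-0.0225,-0.006],[0.025,-0.0225,-0.006],[0.025,-0.0225,-0.006],[0.025,-0.0225,-0.006],[0.025,-0.0225,-0.006],[0.025,-0.0225,-0.006],[0.025,-0.0225,-0.006],[0.025,-0.0225,-0.006],[0.025,-0.0225,-0.006],[0.025,-0.0225,-0.006],[0.025,-0.0225,-0.006],[0.025,-0.0225,-0.006],[0.025,-0.0225,-0.006],[0.025,-0.0225,-0.006],[0.025,-0.0225,-0.006],[0.025,-0.0225,-0.006],[0.025,-0.0225,-0.006]], "gripper": [0,0,0,0,0,0,0,0,0,0,0,0,0,0,0,0,0,0,0,0]}}

```text
time: 1.82
tool_pos: [0.5484, 0.0055, 0.3276]
tcp_rot: [3.069, 0.67, -0.0]
wrist_force: [0.9, -0.0, -0.1]
width: -0.002
grip_force: 0.0
```

Emit:
{"op": "jog_arm", "data": {"turn": [[0,0,-0.118],[0,0,-0.118],[0,0,-0.118],[0,0,-0.118],[0,0,-0.118],[0,0,-0.118],[0,0,-0.118],[0,0,-0.118],[0,0,-0.118],[0,0,-0.118],[0,0,-0.118],[0,0,-0.118],[0,0,-0.118],[0,0,-0.118],[0,0,-0.118],[0,0,-0.118],[0,0,-0.118],[0,0,-0.118],[0,0,0]], "delta_pos": [[0,0,0],[0,0,0],[0,0,0],[0,0,0],[0,0,0],[0,0,0],[0,0,0],[0,0,0],[0,0,0],[0,0,0],[0,0,0],[0,0,0],[0,0,0],[0,0,0],[0,0,0],[0,0,0],[0,0,0],[0,0,0],[0,0,0]], "gripper": [0,0,0,0,0,0,0,0,0,0,0,0,0,0,0,0,0,0,0]}}

```text
time: 3.4
tool_pos: [0.548, 0.0038, 0.3272]
tcp_rot: [-0.906, -3.007, 0.0]
wrist_force: [0.2, 0.3, 0.1]
width: 0.001
grip_force: 0.0
```

```bash
cat > go.py <<'E'
import sys
from h import *
np.set_printoptions(precision=4,suppress=True)
def st():
    s=read_state();R=Ro.from_rotvec(s["tcp_rot"]).as_matrix()
    print("t",round(s["time"],2),"p",s["tool_pos"],"q",s["q"],"F",s["wrist_force"],"x",R[:,0],"z",R[:,2],"w",round(s["width"],3),"g",s["grip_force"]);return s,R
if __name__=="__main__":
    s,R=st()
    if len(sys.argv)>3: print("tool delta",R.T@(np.array(sys.argv[1:4],float)-s["tool_pos"]))
E
python3 go.py .597 .129 .32
```

```text
t 3.4 p [0.548  0.0038 0.3272] q [-0.0385 -0.0287  1.7122  0.      1.4589 -1.0243] F [0.1784 0.3087 0.0675] x [-0.8337  0.5522  0.0006] z [-0.0007  0.     -1.    ] w 0.001 g 0.0
tool delta [0.0283 0.1314 0.0071]
```

Emit:
{"op": "jog_arm", "data": {"turn": [[0,0,0],[0,0,0],[0,0,0],[0,0,0],[0,0,0],[0,0,0],[0,0,0],[0,0,0],[0,0,0],[0,0,0],[0,0,0],[0,0,0],[0,0,0]], "delta_pos": [[0.0055,0.026,0],[0.0055,0.026,0],[0.0055,0.026,0],[0.0055,0.026,0],[0.0055,0.026,0],[0,0,0.028],[0,0,0.028],[0,0,0.028],[0,0,0.028],[0.01,0,0],[0.01,0,0],[0.01,0,0],[0,0,0]], "gripper": [0,0,0,0,0,0,0,0,0,0,0,0,0]}}

```text
time: 4.48
tool_pos: [0.5721, 0.1455, 0.2184]
tcp_rot: [0.909, 3.005, 0.004]
wrist_force: [0.5, 0.1, -0.3]
width: 0.005
grip_force: 0.0
```

```bash
python3 go.py .555 .156 .215; python3 -c "
from h import *
a=vision.read_camera('side')[:,:,::-1];b=vision.read_camera('top')[:,:,::-1]
cv2.imwrite('pics/p1.png',np.hstack([cv2.resize(a[40:280,150:400],None,fx=1.6,fy=1.6),cv2.resize(b[100:340,60:310],None,fx=1.6,fy=1.6)])[:, :800])"
```

```text
t 4.48 p [0.5721 0.1455 0.2184] q [ 0.2063  0.0959  1.7804  0.0009  1.262  -0.7772] F [ 0.4678  0.0868 -0.2698] x [-0.8323  0.5543 -0.0017] z [ 0.003   0.0015 -1.    ] w 0.005 g 0.0
tool delta [ 0.0201 -0.0008  0.0034]
```

View pics/p1.png

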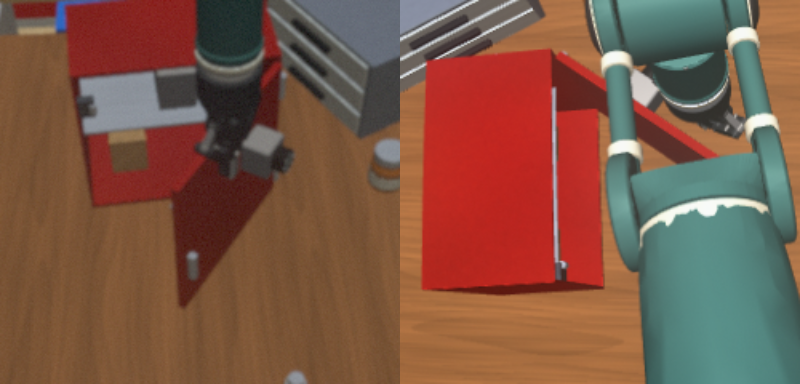

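The picture shows the closed fingers beside the door's upper edge on its outer side, at about (230,165) in the left half. They are clear of the camera housing at (262,143).

Emit:
{"op": "jog_arm", "data": {"turn": [[0,0,0],[0,0,0],[0,0,0.05],[0,0,0.05],[0,0,0.05],[0,0,0.05],[0,0,0.05],[0,0,0.05],[0,0,0.05],[0,0,0.05],[0,0,0]], "delta_pos": [[0.009,0,0],[0.009,0,0],[0.0105,-0.0006,0],[0.0105,-0.0006,0],[0.0105,-0.0006,0],[0.0105,-0.0006,0],[0.0105,-0.0006,0],[0.0105,-0.0006,0],[0.0105,-0.0006,0],[0.0105,-0.0006,0],[0,0,0]], "gripper": [0,0,0,0,0,0,0,0,0,0,0]}}

```text
time: 5.5
tool_pos: [0.4926, 0.2093, 0.2161]
tcp_rot: [-1.489, -2.766, -0.001]
wrist_force: [0.8, 1.0, -0.5]
width: -0.003
grip_force: 0.0
```

```bash
cat > door.py <<'E'
from go import *
s,R=st()
# tool point in cabinet frame relative to the hinge; implied door angle if finger touches face
H=np.array([.6563,.3408]);ex=np.array([-.084,.9965]);ey=np.array([-.9965,-.084])
d=s["tool_pos"][:2]-H;a=d@ey;b=-d@ex;r=np.hypot(a,b)
print("radius",r,"implied angle",np.arctan2(b,a)-np.arcsin(.017/r),"tool yaw err",np.arctan2(-R[:2,0]@ey*-1,R[:2,0]@ex))
E
python3 door.py
```

```text
t 5.5 p [0.4926 0.2093 0.2161] q [ 0.3547 -0.0069  1.8919  0.0009  1.2563 -0.2285] F [ 0.7652  1.0036 -0.4772] x [-0.5505  0.8348  0.0008] z [-0.      0.0009 -1.    ] w -0.003 g 0.0
radius 0.20997815115757934 implied angle 0.5113985667141244 tool yaw err 0.498858239772648
```

Emit:
{"op": "jog_arm", "data": {"turn": [[0,0,0.05],[0,0,0.05],[0,0,0.05],[0,0,0.05],[0,0,0.05],[0,0,0.05],[0,0,0.05],[0,0,0.05],[0,0,0]], "delta_pos": [[0.0105,-0.0006,0],[0.0105,-0.0006,0],[0.0105,-0.0006,0],[0.0105,-0.0006,0],[0.0105,-0.0006,0],[0.0105,-0.0006,0],[0.0105,-0.0006,0],[0.0105,-0.0006,0],[0,0,0]], "gripper": [0,0,0,0,0,0,0,0,0]}}

```text
time: 6.25
tool_pos: [0.456, 0.2839, 0.2158]
tcp_rot: [-2.007, -2.416, -0.001]
wrist_force: [0.1, 0.6, 0.7]
width: 0.001
grip_force: 0.0
```

```bash
python3 door.py
```

```text
t 6.25 p [0.456  0.2839 0.2158] q [ 0.51   -0.003   1.8885  0.0007  1.2556  0.3255] F [0.0653 0.6235 0.727 ] x [-0.1832  0.9831  0.0008] z [ 0.0001  0.0008 -1.    ] w 0.001 g 0.0
radius 0.20818179471378037 implied angle 0.11091903405823296 tool yaw err 0.10018325650122084
```

Emit:
{"op": "jog_arm", "data": {"turn": [[0,0,0.025],[0,0,0.025],[0,0,0.025],[0,0,0.025],[0,0,0]], "delta_pos": [[0.004,0,0],[0.004,0,0],[0.004,0,0],[0.004,0,0],[0,0,0]], "gripper": [0,0,0,0,0]}}

```text
time: 6.67
tool_pos: [0.4542, 0.2978, 0.2156]
tcp_rot: [2.125, 2.313, -0.002]
wrist_force: [-1.4, -1.5, 0.2]
width: -0.001
grip_force: 0.9
```

Emit:
{"op": "jog_arm", "data": {"turn": [[0,0,0],[0,0,0]], "delta_pos": [[0.0025,0,0],[0,0,0]], "gripper": [0,0]}}

```text
time: 6.83
tool_pos: [0.4541, 0.2984, 0.2156]
tcp_rot: [2.122, 2.312, -0.006]
wrist_force: [-0.6, -7.3, 2.3]
width: -0.001
grip_force: 3.7
```

Emit:
{"op": "jog_arm", "data": {"turn": [[0,0,0],[0,0,0]], "delta_pos": [[0.0015,0,0],[0,0,0]], "gripper": [0,0]}}

```text
time: 7.0
tool_pos: [0.4539, 0.2997, 0.2156]
tcp_rot: [2.123, 2.312, -0.006]
wrist_force: [-0.2, -7.5, 2.5]
width: -0.003
grip_force: 3.6
```

```bash
python3 door.py
```

```text
t 7.0 p [0.4539 0.2997 0.2156] q [ 0.5405  0.0128  1.873  -0.0041  1.2587  0.4567] F [-0.1896 -7.482   2.5401] x [-0.0849  0.9964 -0.0047] z [-0.0005 -0.0048 -1.    ] w -0.003 g 3.578265979886055
radius 0.20656402957428951 implied angle 0.033799134346383056 tool yaw err 0.0009513084240879438
```

Catch resistance is showing, so I continue in small steps.

Emit:
{"op": "jog_arm", "data": {"turn": [[0,0,0],[0,0,0]], "delta_pos": [[0.002,0,0],[0,0,0]], "gripper": [0,0]}}

```text
time: 7.17
tool_pos: [0.4536, 0.3034, 0.2156]
tcp_rot: [2.125, 2.313, -0.002]
wrist_force: [-1.3, -3.1, 0.8]
width: 0.001
grip_force: 1.0
```

Emit:
{"op": "jog_arm", "data": {"turn": [[0,0,0],[0,0,0]], "delta_pos": [[0.002,0,0],[0,0,0]], "gripper": [0,0]}}

```text
time: 7.33
tool_pos: [0.4534, 0.3062, 0.2156]
tcp_rot: [2.126, 2.312, -0.001]
wrist_force: [-1.2, -3.2, 0.5]
width: -0.003
grip_force: 1.6
```

Emit:
{"op": "jog_arm", "data": {"turn": [[0,0,0],[0,0,0]], "delta_pos": [[0.002,0,0],[0,0,0]], "gripper": [0,0]}}

```text
time: 7.5
tool_pos: [0.4534, 0.3061, 0.2156]
tcp_rot: [2.124, 2.31, -0.006]
wrist_force: [-0.4, -9.9, 2.9]
width: -0.002
grip_force: 5.0
```

```bash
python3 door.py
```

```text
t 7.5 p [0.4534 0.3061 0.2156] q [ 0.5513  0.0189  1.8668 -0.0046  1.2586  0.4685] F [-0.4386 -9.947   2.9315] x [-0.0841  0.9964 -0.0051] z [-0.     -0.0051 -1.    ] w -0.002 g 5.019119493663311
radius 0.2058044609002724 implied angle 0.002498970335338288 tool yaw err 7.865610486302949e-05
```

Emit:
{"op": "jog_arm", "data": {"turn": [[0,0,0],[0,0,0]], "delta_pos": [[0.003,0,0],[0,0,0]], "gripper": [0,0]}}

```text
time: 7.67
tool_pos: [0.4534, 0.306, 0.2156]
tcp_rot: [2.121, 2.307, -0.013]
wrist_force: [0.2, -19.6, 5.8]
width: 0.002
grip_force: 9.7
```

Emit:
{"op": "jog_arm", "data": {"turn": [[0,0,0],[0,0,0]], "delta_pos": [[0.002,0,0],[0,0,0]], "gripper": [0,0]}}

```text
time: 7.83
tool_pos: [0.4534, 0.3059, 0.2157]
tcp_rot: [2.119, 2.305, -0.018]
wrist_force: [-0.8, -25.0, 7.2]
width: 0.002
grip_force: 12.7
```

The door is against its hard stop: 25 N and no further movement. I back straight out and go over to the spool.

Emit:
{"op": "jog_arm", "data": {"turn": [[0,0,0],[0,0,0],[0,0,0],[0,0,0],[0,0,0],[0,0,0],[0,0,0],[0,0,0],[0,0,0],[0,0,0],[0,0,0],[0,0,0],[0,0,0],[0,0,0],[0,0,0],[0,0,0],[0,0,0]], "delta_pos": [[-0.01,0,0],[-0.015,0,0],[-0.035,0,0],[-0.035,0,0],[-0.035,-0.0025,0],[-0.037,-0.0025,0],[-0.037,-0.0025,0],[-0.037,-0.0025,0],[-0.037,-0.0025,0],[-0.037,-0.0025,0],[-0.037,-0.0025,0],[-0.037,-0.0025,0],[-0.037,-0.0025,0],[-0.037,-0.0025,0],[-0.037,-0.0025,0],[0,-0.0025,0],[0,0,0]], "gripper": [0,0,0,0,0,0.05,0.05,0.05,0.05,0.05,0.05,0.05,0.05,0.05,0.05,0.05,0.05]}}

```text
time: 9.25
tool_pos: [0.4643, -0.1889, 0.2156]
tcp_rot: [2.131, 2.308, 0.002]
wrist_force: [-0.4, 0.5, 0.3]
width: 0.583
grip_force: 0.0
```

Run:
```python
from go import *
s,R=st()
w=vision.read_camera("wrist")[:,:,::-1];a=vision.read_camera("side")[:,:,::-1];b=vision.read_camera("top")[:,:,::-1]
for n,i in(("w2",w),("s2",a),("t2",b)):cv2.imwrite(f"pics/{n}.png",i)
S=cv2.resize(a[0:200,150:350],None,fx=2,fy=2,interpolation=2);T=cv2.resize(b[115:315,60:260],None,fx=2,fy=2,interpolation=2)
cv2.imwrite("pics/ST2.png",np.vstack([np.hstack([S,T]),np.hstack([w[:200,:400],w[200:400,:400]])])[:600])
cv2.imwrite("pics/ST2.png",np.hstack([S,T]))
np.save("s2.npy",s,allow_pickle=True)
print("spool expected in wrist",proj("wrist",[[.4626,-.1898,.11],[.462,-.1888,.072]],s))
```

```text
t 9.25 p [ 0.4643 -0.1889  0.2156] q [-0.4369 -0.0743  1.9576  0.001   1.2576 -0.5165] F [-0.422   0.4789  0.2669] x [-0.0792  0.9969  0.0005] z [ 0.001   0.0006 -1.    ] w 0.583 g 0.0
spool expected in wrist [[273.1947 198.5168]
 [272.997  187.6913]]
```

View pics/ST2.png

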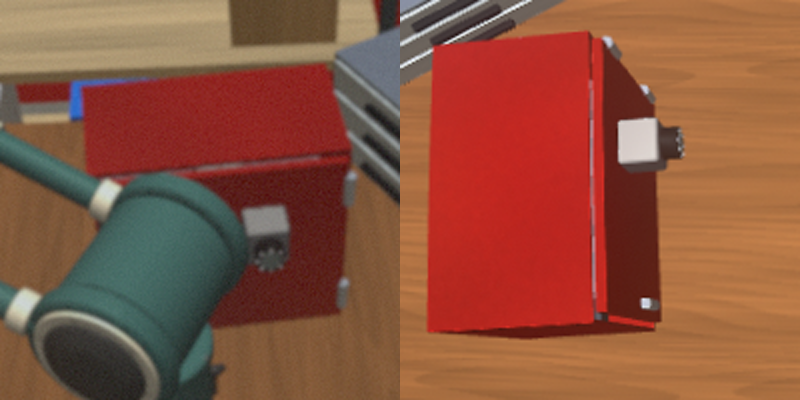

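View pics/w2.png

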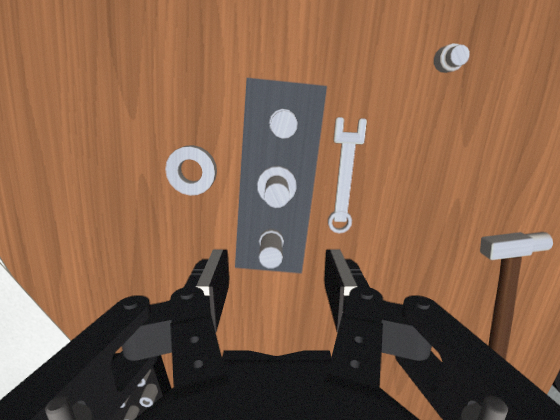

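The door is shut flush, with only the normal seam, and the lens front is at about top (200.5,186) and side (284,130). The wrist view shows the broad spool's head at (277,194) and its flange centre at (276.5,185), with the fingers closing across the free sides.

Run:
```python
from go import *
s=np.load("s2.npy",allow_pickle=True).item()
w=cv2.imread("pics/w2.png");g=cv2.cvtColor(w,6)
m=cv2.inRange(g,135,255);m[:160]=0;m[215:]=0;m[:,:240]=0;m[:,310:]=0
for c in cv2.findContours(m,0,2)[0]:
    if cv2.contourArea(c)>100:print(cv2.minEnclosingCircle(c),cv2.boundingRect(c))
print("head",plane("wrist",[(277,194.5)],.11,s),"flange",plane("wrist",[(276.7,185)],.072,s))
H=np.array([.6563,.3408]);ex=np.array([-.084,.9965]);ey=np.array([-.9965,-.084])
L=np.r_[H+.1*ey-.071*ex,.185];print("lens model",L,proj("top",L),proj("side",L))
o1,r1=ray("side",[(284,130)]);o2,r2=ray("top",[(200.5,186)])
t=np.linalg.lstsq(np.c_[r1[0],-r2[0]],o2-o1,rcond=None)[0];print("tri",o1+t[0]*r1[0],o2+t[1]*r2[0])
# dark lens mask in top & side
for n,(x0,x1,y0,y1) in(("t2",(185,206,172,198)),("s2",(270,300,115,142))):
    i=cv2.cvtColor(cv2.imread(f"pics/{n}.png"),6)[y0:y1,x0:x1].astype(int);print(n);print(i[::2,::1] if n=="t2" else i[::2,::2])
```

```text
((276.6540832519531, 186.7672882080078), 20.560121536254883) (257, 167, 40, 41)
head [[ 0.4659 -0.1856  0.11  ]] flange [[ 0.4657 -0.1856  0.072 ]]
lens model [0.5626 0.2616 0.185 ] [[200.2123 185.601 ]] [[284.3658 130.3249]]
tri [0.5617 0.2607 0.187 ] [0.5613 0.2606 0.1868]
t2
[[ 54  60  97 127 127 127 126 127 127 127 126 127 125 126 127 125 126 126
  126 125 126]
 [181 184 170 133 116 126 127 126 125 126 125 125 125 124 125 125 125 124
  124 124 123]
 [208 207 186 132  75 103 128 131 130 131 130 130 129 129 129 132 131 131
  131 131 131]
 [210 208 189 134  72  67  78  93  98  99  88  77  78  79  94 117 126 126
  126 126 127]
 [211 210 194 138  72  58  55  54  53  54  55  55  55  75 127 131 127 130
  130 130 130]
 [211 212 193 137  74  61  59  60  59  60  60  60  60  52  99 111 118 127
  127 128 129]
 [212 213 196 140  81  70  71  70  70  69  69  68  67 123 121  83 102 128
  134 134 134]
 [213 214 198 143  81  64  66  65  66  66  65  64  63  56  95  88  92 119
  127 129 128]
 [214 215 199 149  89  58  56  57  56  57  57  57  57  56 116 100 119 132
  128 128 128]
 [214 216 202 155  9
[... 522 characters left out ...]
6  43]
 [ 57  58  60  63  57  39  39  44  38  33  43  64  55  45  44]
 [ 58  57  56  56  38  36  38  48  49  38  38  52  55  49  52]
 [ 55  50  57  52  36  55  46  74  80  48  71  53  50  48  34]
 [ 54  52  51  58  41  79  73  77  71  66  66  46  56  46  37]
 [ 49  47  53  61  61  59  66  69  67  65  61  62  56  47  48]
 [ 47  42  56  55  81  68  69  68  68  71  60  48  40  53  49]
 [ 46  45  47  50  45  81  72  66  67  68  81  54  51  52  54]
 [ 45  51  47  50  47  72  53  64  64  50  53  43  51  44  50]
 [ 47  43  46  46  44  51  48  50  47  50  40  48  44  48  54]
 [ 47  47  49  55  49  47  52  52  43  51  46  47  49  50  50]
 [ 47  51  52  48  48  45  52  47  49  50  46  52  55  47  42]]
```

Emit:
{"op": "jog_arm", "data": {"turn": [[0,0,0],[0,0,0],[0,0,0],[0,0,0]], "delta_pos": [[0.0025,0.001,0.025],[0,0,0.025],[0,0,0.026],[0,0,0]], "gripper": [0.05,0.05,0.05,0.05]}}

```text
time: 9.73
tool_pos: [0.4615, -0.1812, 0.1343]
tcp_rot: [-2.118, -2.308, 0.004]
wrist_force: [-1.2, 1.1, -0.7]
width: 0.587
grip_force: 0.0
```

Run:
```python
from go import *
s,R=st()
w=vision.read_camera("wrist")[:,:,::-1];cv2.imwrite("pics/w3.png",w);np.save("s3.npy",s,allow_pickle=True)
print(proj("wrist",[[.4648,-.187,.11],[.4648,-.187,.072],s["tool_pos"]],s))
g=cv2.cvtColor(w,6);m=cv2.inRange(g,140,255);m[:150]=0;m[330:]=0;m[:,:225]=0;m[:,330:]=0
for c in cv2.findContours(m,0,2)[0]:
    if cv2.contourArea(c)>300:print(cv2.minEnclosingCircle(c),cv2.boundingRect(c))
```

```text
t 9.73 p [ 0.4615 -0.1812  0.1343] q [-0.4247 -0.0103  2.0519  0.0005  1.1094 -0.5106] F [-1.1707  1.1384 -0.7016] x [-0.0855  0.9963  0.005 ] z [-0.0084  0.0043 -1.    ] w 0.587 g 0.0
[[279.1099 238.7989]
 [279.0389 220.0189]
 [274.5927 245.5475]]
((271.0, 318.0), 15.297158241271973) (256, 305, 31, 25)
((279.5, 224.8103485107422), 29.534591674804688) (254, 196, 52, 59)
```

View pics/w3.png

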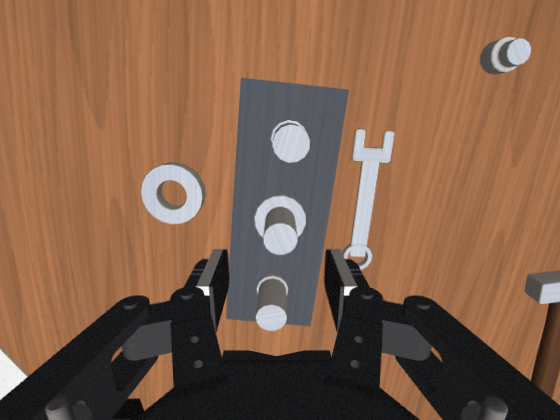

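The head is at (281,238) and the flange centre at (280,219), which puts the spool at about (0.4655, -0.187). That agrees with the earlier fixes.

Emit:
{"op": "jog_arm", "data": {"turn": [[0,0,0],[0,0,0],[0,0,0]], "delta_pos": [[-0.006,0.0035,0],[0,0,0],[0,0,0]], "gripper": [0.05,0.05,0.05]}}

```text
time: 10.03
tool_pos: [0.4712, -0.191, 0.1419]
tcp_rot: [2.124, 2.309, 0.002]
wrist_force: [0.0, 0.2, -0.1]
width: 0.586
grip_force: 0.0
```

```bash
python3 go.py .4655 -.187 .077
```

```text
t 10.03 p [ 0.4712 -0.191   0.1419] q [-0.4342 -0.0029  2.0295  0.0001  1.1109 -0.5176] F [ 0.0308  0.1568 -0.135 ] x [-0.0832  0.9965 -0.002 ] z [ 0.0038 -0.0017 -1.    ] w 0.586 g 0.0
tool delta [ 0.0046 -0.0056  0.0649]
```

Emit:
{"op": "jog_arm", "data": {"turn": [[0,0,0],[0,0,0],[0,0,0],[0,0,0],[0,0,0],[0,0,0]], "delta_pos": [[0,0,0],[0,0,0],[0,0,0],[0,0,0],[0,0,0],[0,0,0]], "gripper": [0.05,0.05,0.05,0.05,0.05,0.05]}}

```text
time: 10.53
tool_pos: [0.4691, -0.1903, 0.1396]
tcp_rot: [-2.127, -2.312, -0.0]
wrist_force: [-0.2, -1.1, 0.5]
width: 0.584
grip_force: 0.0
```

Run:
```python
from go import *
s,R=st();print(s["joint_vel"])
w=vision.read_camera("wrist")[:,:,::-1]
s2,R=st()
g=cv2.cvtColor(w,6);m=cv2.inRange(g,140,255);m[:150]=0;m[330:]=0;m[:,:225]=0;m[:,330:]=0
for c in cv2.findContours(m,0,2)[0]:
    if cv2.contourArea(c)>300:
        x,y,ww,hh=cv2.boundingRect(c);print((x,y,ww,hh))
        p=c[:,0];low=p[p[:,1]>y+hh-12];cx=(low[:,0].min()+low[:,0].max())/2
        hd=(cx,y+hh-17.);fl=(x+ww/2,y+ww/2)
        print(hd,plane("wrist",[hd],.11,s),fl,plane("wrist",[fl],.072,s))
```

```text
t 10.53 p [ 0.4691 -0.1903  0.1396] q [-0.4347 -0.0019  2.0331  0.      1.1105 -0.5176] F [-0.2483 -1.1204  0.4657] x [-0.0828  0.9966  0.    ] z [-0.  0. -1.] w 0.584 g 0.0
[-0.0002  0.0001  0.0019  0.0006  0.0012  0.0009]
t 10.58 p [ 0.4691 -0.1903  0.1395] q [-0.4347 -0.0018  2.0331  0.      1.1104 -0.5176] F [-0.651   0.6276 -0.3631] x [-0.0828  0.9966  0.0001] z [-0.0001  0.0001 -1.    ] w 0.589 g 0.0
(247, 288, 31, 42)
(np.float64(272.5), 313.0) [[ 0.473  -0.2611  0.11  ]] (262.5, 303.5) [[ 0.4649 -0.2803  0.072 ]]
(246, 181, 51, 58)
(np.float64(270.0), 222.0) [[ 0.4655 -0.1865  0.11  ]] (271.5, 206.5) [[ 0.466  -0.1872  0.072 ]]
```

Emit:
{"op": "jog_arm", "data": {"turn": [[0,0,0],[0,0,0],[0,0,0],[0,0,0],[0,0,0],[0,0,0],[0,0,0],[0,0,0],[0,0,0],[0,0,0]], "delta_pos": [[0.0035,-0.003,0],[0,0,0],[0,0,0.013],[0,0,0.013],[0,0,0.013],[0,0,0.013],[0,0,0.0105],[0,0,0],[0,0,0],[0,0,0]], "gripper": [0.05,0.05,0.05,0.05,0.05,0.05,0.05,0.05,0.05,0.05]}}

```text
time: 11.42
tool_pos: [0.4664, -0.1873, 0.0777]
tcp_rot: [2.127, 2.311, 0.0]
wrist_force: [-0.0, 0.2, 0.2]
width: 0.584
grip_force: 0.0
```

```bash
python3 go.py .4657 -.187 .077
```

```text
t 11.42 p [ 0.4664 -0.1873  0.0777] q [-0.4314  0.0594  2.0964  0.      0.9849 -0.5144] F [-0.0277  0.1881  0.1704] x [-0.0829  0.9966 -0.0004] z [ 0.0008 -0.0003 -1.    ] w 0.584 g 0.0
tool delta [ 0.0003 -0.0007  0.0007]
```

Well centred, so I close the fingers.

Emit:
{"op": "jog_arm", "data": {"turn": [[0,0,0],[0,0,0],[0,0,0],[0,0,0],[0,0,0],[0,0,0],[0,0,0],[0,0,0],[0,0,0],[0,0,0]], "delta_pos": [[0,-0.0005,0],[0,0,0],[0,0,0],[0,0,0],[0,0,0],[0,0,0],[0,0,0],[0,0,0],[0,0,0],[0,0,0]], "gripper": [0.035,0.03,0.015,0.015,0.015,0.015,0.015,0.015,0.015,0.015], "grip_force": 60}}

```text
time: 12.25
tool_pos: [0.4657, -0.1875, 0.0781]
tcp_rot: [2.127, 2.311, -0.0]
wrist_force: [-2.9, -0.2, 5.3]
width: 0.237
grip_force: 58.5
```

```bash
python3 go.py
```

```text
t 12.25 p [ 0.4657 -0.1875  0.0781] q [-0.4321  0.0577  2.0972 -0.0004  0.9858 -0.515 ] F [-2.9158 -0.2251  5.3065] x [-0.083   0.9965 -0.0008] z [ 0.0006 -0.0007 -1.    ] w 0.237 g 58.491005301475525
```

Emit:
{"op": "jog_arm", "data": {"turn": [[0,0,0],[0,0,0],[0,0,0],[0,0,0],[0,0,0],[0,0,0],[0,0,0],[0,0,0],[0,0,0],[0,0,0],[0,0,0],[0,0,0],[0,0,0]], "delta_pos": [[0,0,-0.005],[0,0,-0.01],[0,0,-0.012],[0,0,-0.012],[0,0,-0.012],[0,0,-0.012],[0,0,-0.012],[0,0,-0.015],[0,0,-0.02],[0,0,-0.02],[0,0,-0.02],[0,0,-0.01],[0,0,0]], "gripper": [0.015,0.015,0.015,0.015,0.015,0.015,0.015,0.015,0.015,0.015,0.015,0.015,0.015]}}

```text
time: 13.33
tool_pos: [0.4672, -0.188, 0.2409]
tcp_rot: [2.123, 2.307, 0.003]
wrist_force: [-0.1, 0.6, -2.4]
width: 0.235
grip_force: 59.1
```

Run:
```python
from go import *
s,R=st()
w=vision.read_camera("wrist")[:,:,::-1];a=vision.read_camera("side")[:,:,::-1]
q=proj("side",[s["tool_pos"]])[0].astype(int);print(q)
c=a[max(q[1]-100,0):q[1]+100,max(q[0]-100,0):q[0]+100]
cv2.imwrite("pics/s4.png",a);cv2.imwrite("pics/w4.png",w)
cv2.imwrite("pics/v4.png",np.hstack([cv2.resize(c,(400,400),interpolation=2),cv2.resize(w[100:380,140:420],(400,400))]))
```

```text
t 13.33 p [ 0.4672 -0.188   0.2409] q [-0.4319 -0.0889  1.9244 -0.      1.2999 -0.5149] F [-0.0547  0.6106 -2.3657] x [-0.0829  0.9966 -0.0031] z [ 0.0057 -0.0026 -1.    ] w 0.235 g 59.12463963031769
[242 295]
```

View pics/v4.png

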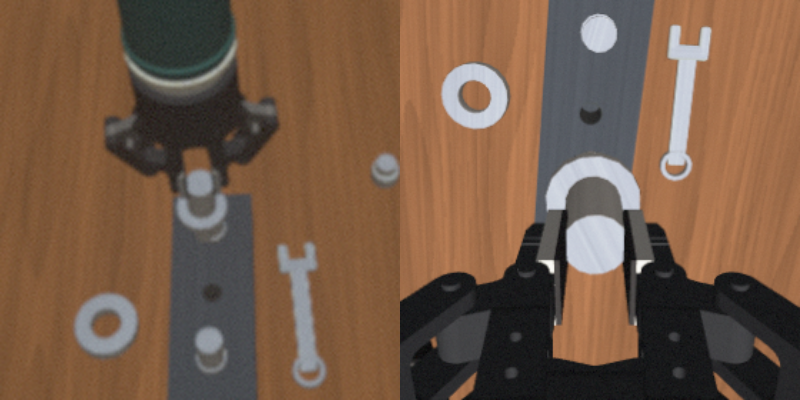

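The spool is held and lifted, with its empty bore visible. The flange centre is at about (592,202) and the head top at (595,245) in the right half, and the other two spools are still in the block.

Emit:
{"op": "jog_arm", "data": {"turn": [[0,0,0],[0,0,0],[0,0,0],[0,0,0],[0,0,0],[0,0,0],[0,0,0],[0,0.07,0],[0,0.07,0],[0,0.07,0],[0,0.07,0],[0,0.07,0],[0,0.07,0],[0,0.07,0],[0,0.07,0],[0,0.07,0],[0,0.07,0],[0,0,0],[0,0,0],[0,0,0]], "delta_pos": [[0.016,0.011,-0.004],[0.026,0.02,-0.007],[0.026,0.02,-0.007],[0.026,0.02,-0.007],[0.026,0.02,-0.007],[0.026,0.02,-0.007],[0.013,0.005,0],[0,0,0],[0,0,0],[0,0,0],[0,0,0],[0,0,0],[0,0,0],[0,0,0],[0,0,0],[0,0,0],[0,0,0],[0,0,0],[0,0,0],[0,0,0]], "gripper": [0.015,0.015,0.015,0.015,0.015,0.015,0.015,0.015,0.015,0.015,0.015,0.015,0.015,0.015,0.015,0.015,0.015,0.015,0.015,0.015]}}

```text
time: 15.1
tool_pos: [0.5674, -0.019, 0.2752]
tcp_rot: [-1.731, -1.879, -0.629]
wrist_force: [0.3, 0.5, -1.9]
width: 0.233
grip_force: 59.3
```

```bash
cat > tgt.py <<'E'
from go import *
s,R=st()
w=vision.read_camera("wrist")
c=vision.calibration("wrist");M=np.array(c["mount"])
g=cv2.cvtColor(w,7);m=cv2.inRange(g,130,255);m[:,:225]=0;m[:,330:]=0;m[:195]=0;m[300:]=0
for k in cv2.findContours(m,0,2)[0]:
    if cv2.contourArea(k)>150:print(cv2.boundingRect(k))
cv2.imwrite("pics/w5_%d.png"%(s["time"]*100),w[:,:,::-1])
def tool(px,z):
    u=cv2.undistortPoints(np.array([[px]],float),K(c),np.array(c["dist"]))[0,0]
    d=M[:3,:3]@np.r_[u,1];o=M[:3,3];return o+d*(z-o[2])/d[2]
print("from w4: head",tool((276.5,271.5),-.032),"flange",tool((274.6,241.5),.006))
ex=np.array([-.084,.9965,0]);L=np.array([.5622,.2612,.185]);F=L-.12*ex
f=np.array([0,0,.0095]);fl=s["tool_pos"]+R@f;u=-R[:,2]
print("F",F,"flange now",fl,"tilt",np.degrees(np.arccos(u[2])),"tipdir err deg",np.degrees(np.arctan2(np.cross(ex[:2],-u[:2]),-u[:2]@ex[:2])))
print("tool delta",R.T@(F-fl))
E
python3 tgt.py
```

```text
t 15.1 p [ 0.5674 -0.019   0.2752] q [-0.4513  0.2136  1.7019  0.5871  1.6214 -0.6239] F [ 0.35    0.5145 -1.9248] x [-0.0624  0.763   0.6434] z [-0.0544  0.6411 -0.7655] w 0.233 g 59.28004860877991
(235, 205, 83, 89)
(225, 195, 15, 65)
from w4: head [ 0.0003  0.0013 -0.032 ] flange [-0.0004  0.0002  0.006 ]
F [0.5723 0.1416 0.185 ] flange now [ 0.5669 -0.0129  0.268 ] tilt 40.04838488981184 tipdir err deg 0.028237252950042622
tool delta [0.0642 0.0183 0.1623]tgt.py:15: DeprecationWarning: Arrays of 2-dimensional vectors are deprecated. Use arrays of 3-dimensional vectors instead. (deprecated in NumPy 2.0)
  print("F",F,"flange now",fl,"tilt",np.degrees(np.arccos(u[2])),"tipdir err deg",np.degrees(np.arctan2(np.cross(ex[:2],-u[:2]),-u[:2]@ex[:2])))
```

Emit:
{"op": "jog_arm", "data": {"turn": [[0,0,0],[0,0,0],[0,0,0],[0,0,0],[0,0,0],[0,0,0],[0,0,0],[0,0,0],[0,0,0],[0,0,0],[0,0,0],[0,0,0],[0,0,0],[0,0,0],[0,0,0],[0,0,0]], "delta_pos": [[0.0032,0.0009,0.008],[0.0064,0.0018,0.0162],[0.0064,0.0018,0.0162],[0.0064,0.0018,0.0162],[0.0064,0.0018,0.0162],[0.0064,0.0018,0.0162],[0.0064,0.0018,0.0162],[0.0064,0.0018,0.0162],[0.0064,0.0018,0.0162],[0.0064,0.0018,0.0162],[0.0032,0.0009,0.008],[0,0,0],[0,0,0],[0,0,0],[0,0,0],[0,0,0]], "gripper": [0.015,0.015,0.015,0.015,0.015,0.015,0.015,0.015,0.015,0.015,0.015,0.015,0.015,0.015,0.015,0.015]}}

```text
time: 16.48
tool_pos: [0.5737, 0.1343, 0.1942]
tcp_rot: [-1.731, -1.88, -0.633]
wrist_force: [0.4, -0.7, -2.7]
width: 0.231
grip_force: 59.3
```

```bash
python3 tgt.py 2>/dev/null
python3 - <<'E'
from h import *
a=vision.read_camera('side')[:,:,::-1];b=vision.read_camera('top')[:,:,::-1]
cv2.imwrite("pics/s6.png",a);cv2.imwrite("pics/t6.png",b)
F=[[.5723,.1416,.185]];print(proj("side",F),proj("top",F))
A=a[60:260,180:380];B=b[115:315,100:300]
cv2.imwrite("pics/v6.png",np.hstack([cv2.resize(A,(400,400),interpolation=2),cv2.resize(B,(400,400),interpolation=2)]))
E
```

```text
t 16.48 p [0.5737 0.1343 0.1942] q [-0.215   0.2089  1.8652  0.6805  1.3646 -0.5449] F [ 0.4039 -0.7446 -2.722 ] x [-0.0635  0.7626  0.6438] z [-0.0518  0.6417 -0.7652] w 0.231 g 59.29190933704376
(225, 195, 105, 105)
from w4: head [ 0.0003  0.0013 -0.032 ] flange [-0.0004  0.0002  0.006 ]
F [0.5723 0.1416 0.185 ] flange now [0.5732 0.1404 0.1869] tilt 40.07443265334222 tipdir err deg -0.19896963528144815
tool delta [-0.0002 -0.0008  0.0023]
[[292.2034337  168.89304128]] [[254.83394408 181.91412075]]
```

View pics/v6.png

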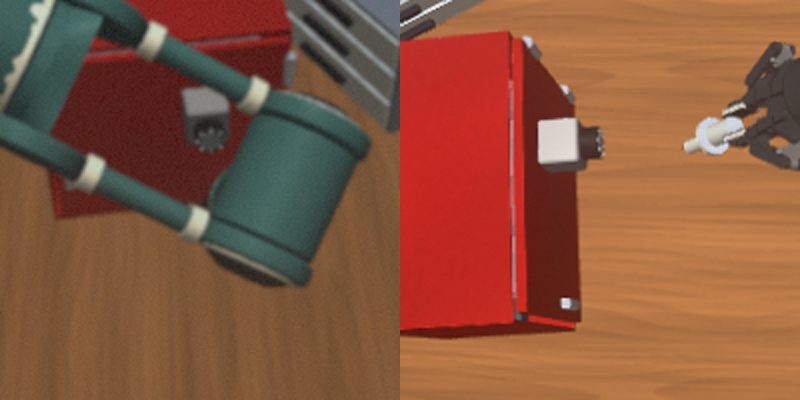

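The side view is blocked by the arm. The top view shows the spool's flange at about full-image (257,183) and its foot tip near (244,188.5), in front of the lens. I check that against the projection.

Run:
```python
from go import *
s,R=st();u=-R[:,2]
fl=s["tool_pos"]+R@[0,0,.0095]
t=np.linspace(0,2*np.pi,60)
ring=lambda z,r:fl+z*u+r*(np.outer(np.cos(t),R[:,0])+np.outer(np.sin(t),R[:,1]))
print("exp foot ctr",proj("top",fl-.0485*u),"flange",proj("top",fl))
P=proj("top",ring(-.0035,.021));print("flange box",P.min(0),P.max(0))
P=proj("top",ring(-.0485,.008));print("foot box",P.min(0),P.max(0))
b=cv2.imread("pics/t6.png");g=b.min(2)
m=(g>120).astype(np.uint8)*255;m[:,:235]=0;m[:,275:]=0;m[:165]=0;m[200:]=0
print("bright box",cv2.boundingRect(m))
cv2.imwrite("pics/z6.png",cv2.resize(b[165:205,230:285],(770,560),interpolation=2))
```

```text
t 16.63 p [0.5734 0.1345 0.1938] q [-0.2149  0.2092  1.8657  0.6807  1.3646 -0.5449] F [ 0.005  -0.518  -1.3882] x [-0.063   0.7624  0.6441] z [-0.0525  0.6419 -0.765 ] w 0.239 g 59.291537404060364
exp foot ctr [[242.6689 186.5037]] flange [[255.2629 181.4697]]
flange box [246.4589 172.5552] [261.9858 191.1995]
foot box [239.7468 183.0731] [245.5667 189.9421]
bright box (242, 166, 31, 26)
```

View pics/z6.png

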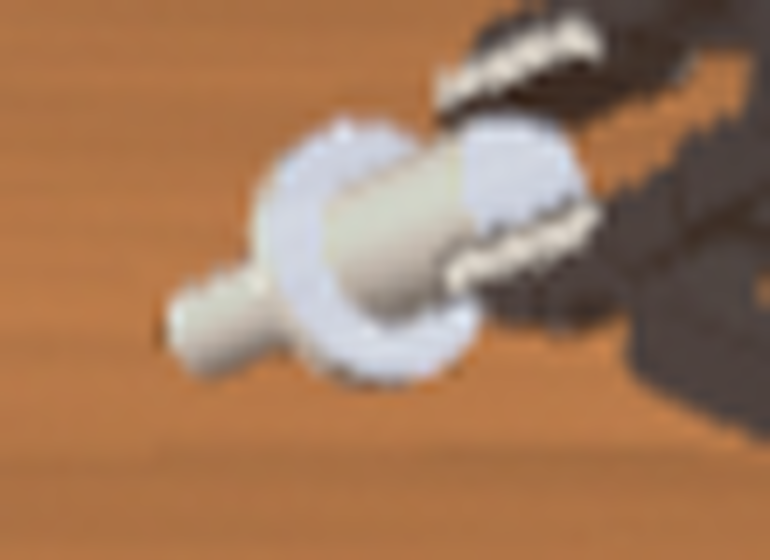

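Run:
```python
from go import *
w=cv2.imread("pics/w4.png");hsv=cv2.cvtColor(w,cv2.COLOR_BGR2HSV)
m=((hsv[:,:,1]<60)&(hsv[:,:,2]>120)).astype(np.uint8)*255
for y in range(206,252,4):
    x=np.flatnonzero(m[y,225:330])+225;print(y,x.min() if len(x) else 0,x.max() if len(x) else 0,end=" | ")
# expected rim of flange for several axial positions
c=vision.calibration("wrist");M=np.linalg.inv(np.array(c["mount"]));t=np.linspace(0,2*np.pi,200)
print()
for zt in(.0,.003,.006,.009,.012):
    P=np.c_[.021*np.cos(t),.021*np.sin(t),0*t+zt]@M[:3,:3].T+M[:3,3]
    p=cv2.projectPoints(P,np.zeros(3),np.zeros(3),K(c),np.array(c["dist"]))[0][:,0];print(zt,p.min(0),p.max(0))
```

```text
206 327 329 | 210 265 329 | 214 256 329 | 218 252 325 | 222 248 329 | 226 245 304 | 230 244 306 | 234 242 307 | 238 242 307 | 242 242 307 | 246 242 307 | 250 271 282 | 
0.0 [239.3044 211.9112] [309.1634 275.8085]
0.003 [239.8713 210.2906] [308.6447 273.3447]
0.006 [240.4209 208.7215] [308.1417 270.953 ]
0.009 [240.9542 207.2015] [307.6538 268.6303]
0.012 [241.4718 205.7284] [307.1802 266.3737]
```

The top view shows the spool about 4 mm short, consistent with that camera's earlier bias against the robot frame. I make one small correction and then let it settle.

Emit:
{"op": "jog_arm", "data": {"turn": [[0,0,0],[0,0,0],[0,0,0],[0,0,0],[0,0,0],[0,0,0],[0,0,0],[0,0,0],[0,0,0],[0,0,0],[0,0,0],[0,0,0],[0,0,0],[0,0,0],[0,0,0],[0,0,0]], "delta_pos": [[0.001,0.001,0.0015],[0.0005,0,0.0015],[0,0,0],[0,0,0],[0,0,0],[0,0,0],[0,0,0],[0,0,0],[0,0,0],[0,0,0],[0,0,0],[0,0,0],[0,0,0],[0,0,0],[0,0,0],[0,0,0]], "gripper": [0.015,0.015,0.015,0.015,0.015,0.015,0.015,0.015,0.015,0.015,0.015,0.015,0.015,0.015,0.015,0.015]}}

```text
time: 17.97
tool_pos: [0.5738, 0.1383, 0.1922]
tcp_rot: [-1.73, -1.88, -0.631]
wrist_force: [0.1, 0.0, -2.8]
width: 0.241
grip_force: 59.3
```

```bash
python3 tgt.py 2>/dev/null; python3 -c "
from workcell import read_state,ticket
print(abs(read_state()['joint_vel']).max()); print(ticket.finish_job())"
```

```text
t 17.97 p [0.5738 0.1383 0.1922] q [-0.2085  0.211   1.8668  0.6829  1.3598 -0.5427] F [ 0.0566  0.0368 -2.7533] x [-0.0634  0.7622  0.6442] z [-0.0534  0.642  -0.7648] w 0.241 g 59.29178595542908
(225, 195, 105, 105)
from w4: head [ 0.0003  0.0013 -0.032 ] flange [-0.0004  0.0002  0.006 ]
F [0.5723 0.1416 0.185 ] flange now [0.5733 0.1444 0.185 ] tilt 40.107809787044026 tipdir err deg -0.06120340959858506
tool delta [-0.002  -0.0013 -0.0017]
0.0010406142000089615
the job is handed in; nothing more can be done
None
```

I handed the job in at about 18 s: the door is shut hard on its stop, and the broad-flange spool is held still in front of the lens at a 40° lean, foot towards it, with its flange within a few mm of the 120 mm point by my measurements.

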